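# Sweep the wax rings into the brass scoop

### The job

Sweep the three pale wax ring models along the green sorting board with the fingers, through the open mouth of the brass scoop, until each lies wholly inside it. The wax is soft, so push gently, and only push: do not pinch, pick up or lift any ring. Leave the black charcoal lump on the board, and the pumice stone and the steel block behind it, where they are.

Things in the scene. Friction and masses are not known exactly. Their poses are not given: they have to be found in the camera images.
- scoop: brass scoop fixed on the left end of the board. Inside 110 mm wide (x), 105 mm deep (y); walls 3 mm thick, 22 mm high at both sides and back; open above and in front. Floor of thin sheet, flush with the board: no step at the mouth. Origin: on the board's top, middle of the open front edge; +y runs into the scoop, z up. A wooden handle stands 45 mm out from the back.
- wax_ring_0: loose ivory wax ring model, a plain barrel 22 mm in diameter and 18 mm high, standing on its end. Origin: centre of its underside; z up along its axis. About 12 g. Soft wax; under 1 N slides it on the board.
- wax_ring_1: loose ivory wax ring model, a plain barrel 22 mm in diameter and 18 mm high, standing on its end. Origin: centre of its underside; z up along its axis. About 12 g. Soft wax; under 1 N slides it on the board.
- wax_ring_2: loose ivory wax ring model, a plain barrel 22 mm in diameter and 18 mm high, standing on its end. Origin: centre of its underside; z up along its axis. About 12 g. Soft wax; under 1 N slides it on the board.
- charcoal_bit: loose black charcoal lump, about 23 x 25 mm and 17 mm high, near the far edge of the board; must stay where it is. Origin: centre of its underside.
- pumice: loose grey pumice stone, about 40 x 51 mm and 27 mm high, on the bench beyond the board; must stay. Origin: centre of its underside.
- bench_block: loose square steel block, 64 x 64 mm and 19 mm high, on the bench beyond the board; must stay. Origin: centre of its underside.
- board: flat dark green sorting board, fixed: 190 mm (x) by 555 mm (y), no rim, level top 12 mm above the bench. Origin: on the bench, below its centre. The rings start on it in a loose row to the right of the scoop. A lamp's bent arm passes 350 to 400 mm above the bench over its far edge; a grey partition 310 mm high stands along the left side of the bench, 390 mm left of the robot.

How it is judged (in metres and radians):
At the end, for the whole second after the job is handed in: each ring's origin lies 10 mm or more inside the mouth of the scoop, between its walls, less than 16 mm above the board, and at rest (y of wax_ring_0 in the frame of scoop between 0.01 and 0.105 m and x of wax_ring_0 in the frame of scoop between -0.055 and 0.055 m and height (world z) of each of wax_ring_0, wax_ring_1, wax_ring_2 below 0.028 m and linear speed of each of wax_ring_0, wax_ring_1, wax_ring_2 below 0.01 m/s and y of wax_ring_1 in the frame of scoop between 0.01 and 0.105 m and x of wax_ring_1 in the frame of scoop between -0.055 and 0.055 m and y of wax_ring_2 in the frame of scoop between 0.01 and 0.105 m and x of wax_ring_2 in the frame of scoop between -0.055 and 0.055 m); the robot touches nothing.
It fails at once if a ring is lifted: its origin rises more than 16 mm above the top of the board (height (world z) of any of wax_ring_0, wax_ring_1, wax_ring_2 above 0.028 m).
It fails at once if a ring is pinched, or pressed by the fingers with more than 15 N (contact force between the fingers and wax_ring_0 above 15 N or contact force between the fingers and wax_ring_1 above 15 N or contact force between the fingers and wax_ring_2 above 15 N).
It fails at once if the charcoal lump is pushed away, by more than 15 mm (distance of charcoal_bit from where it was at the start of the episode above 0.015 m).
It fails at once if the pumice or the steel block is moved by more than 15 mm (distance of any of pumice, bench_block from where it was at the start of the episode above 0.015 m).
It also fails if it takes over 69 s, if anything falls off the work surface, if the arm or the gripper's body presses on something with over 40 N, if the wrist force passes 120 N, or if a joint passes its speed limit or range.

### The arm

A 6-joint arm with a two-finger parallel gripper is mounted at the origin on a cart in front of the work surface, level with it; the furniture and walls round the work are solid. World frame = base frame: x ahead of the robot, y to its left, z up, the work surface at z = 0. Lengths are in m, angles in degrees, forces in N, time in s.
With the tool pointing down it reaches from about 0.4 to 0.825 m from the base axis. Payload 7 kg.
Tool frame: the origin (TCP) lies midway between the tips of the shut fingers; the grasp point (between the pads) lies r.tcp_to_grasp behind it (r.tcp_to_grasp is the distance from the TCP to the grasp point, in m); x points along the fingers, y is the direction in which the jaws open and shut, and the axes are right-handed (so a half turn about x gives the same grasp; the last joint's range is limited). The gripper opens to 88 mm and grips with 3 to 60 N. Pads are 19 mm wide; open, the fingers measure 130 mm over their backs; the gripper's body (78 mm by 193 mm) begins 47 mm behind the grasp point.
Start: joints at [86.694, 20.546, 0.682, 0, -70.136, -16.507], TCP at [0.229, 0.635, 0.227] pointing down, gripper open.
Joint ranges: [-176.03, 176.03], [-82.01, 121.73], [-58.28, 71.71], [-173.87, 95.51], [-174.79, -0.11], [-173.66, 173.66]. Speed limits (degrees/s): [136.94, 136.94, 172.46, 180, 180, 180].

### API

Orientations are given as [roll, pitch, yaw] about the fixed x, y, z axes, in that order (R = Rz(yaw) Ry(pitch) Rx(roll)).
In Python, from plant import r gives the robot as it stands.
- The arm moves only by the tool carry_out, never from a script. Its argument "moves" is a list of rows, each a list of 7 numbers: the shift along the world's x, y, z in mm, then the turn, a rotation vector about the world's x, y, z in rad, then the opening in per cent of the stroke, from 0 (shut) to 100 (fully open). In form: [[x, y, z, wx, wy, wz, claw], ...]. A call has 1 to 5 rows; each row is the pose to reach, as a shift and turn from the pose commanded when the call began; what a row does not reach only later rows make up. A row lasts 1/10 s, in which the tool goes at most 50 mm and 8.59 degrees, less where a joint would pass 70% of its speed; a pose out of reach is approached as far as the arm can. A call with a gripper value outside its range is refused whole. The fingers move at their own pace and stop on an object; "squeeze" is the grip in N (left out, the last holds). Time passes only in rows, so rows that repeat a pose let the fingers close. It gives the time, the measured TCP pose, the force and the opening at its end, in the units of the state.
- r.get_state(): the state, without advancing time (a new reading comes with each control period).
- r.capture(name): name is "side" or "top"; returns the picture (480x640x3 uint8, blue, green, red); there is no depth.
- r.camera_params(name): a dict with "K" (3x3 intrinsics, pixels), "rvec" (rotation vector, rad) and "tvec" (3), from world to camera coordinates, as OpenCV has them. Camera axes: x right, y down, z forward; pixel columns grow to the right and rows downward; lengths in m; the calibration is good to about 2 mm. A picture is of the moment at which its call begins. camera_params takes no time and is no camera call.
- r.close_job(): hands the job in, once; it reports no verdict.
The state is a dict: "time_s": time; "joints": joint angles; "qd": joint speeds; "joint_torque": joint torques, N m; "tcp_pos": TCP position; "eef_rot": TCP orientation; "contact_force": force on the tool from outside, world axes, zero at the start; "moment": the same for the moment, N m; "gripper_width": finger opening in m.
Only numpy, scipy, OpenCV 4.12 (cv2) and the standard library are available. Lean on these libraries where they do the work, as an engineer would, in place of code of your own. Each camera call takes 0.05 s, during which the arm holds its last target. There are 200 camera calls.

## Working session

There is one attempt and no reset: what is moved stays moved. The work goes in short steps, Python scripts to look and compute and a tool call to move; the robot and the scene stay as the last step left them, time stands still between calls to the robot, and variables do not carry over. Pictures are saved under pics/ and viewed, about 8 in all and at most 12, crops included, and the job is handed in when it is done.

Besides the shell and the picture viewer there is one more tool, called after "Request:" as name(argument=value, ...) on one line, values as JSON. carry_out: Moves the arm, as the interface text tells. Its arguments: {"type":"object","properties":{"moves":{"type":"array"},"squeeze":{"type":"number"}},"required":["moves"]}

```bash
mkdir -p pics
python3 - <<'E'
from plant import r
import cv2,numpy as np
for n in("top","side"):
    cv2.imwrite(f"pics/{n}0.png",r.capture(n)); p=r.camera_params(n); print(n,p)
s=r.get_state(); print(s, r.tcp_to_grasp)
E
```

```text
top {'K': array([[467.09343009,   0.        , 328.35429332],
       [  0.        , 467.09343009, 236.91136616],
       [  0.        ,   0.        ,   1.        ]]), 'rvec': array([ 2.11436911, -2.15697159,  0.13285551]), 'tvec': array([-0.02621765,  0.49684864,  0.83177712])}
side {'K': array([[613.96542791,   0.        , 315.11058689],
       [  0.        , 613.96542791, 233.80641053],
       [  0.        ,   0.        ,   1.        ]]), 'rvec': array([ 2.11424012, -0.29941415,  0.19595354]), 'tvec': array([-0.4862173 ,  0.09212167,  0.80919559])}
{'time_s': 0.1, 'joints': array([ 8.66946176e+01,  2.05863338e+01,  6.40079221e-01, -1.76327528e-02,
       -7.01350482e+01, -1.65072613e+01]), 'qd': array([ 0.06551258, -0.0559526 ,  0.2001532 ,  0.04005772, -0.00407068,
        0.09835392]), 'joint_torque': array([-2.34316649e-03, -5.84161341e+01,  2.93753046e+01,  7.01562747e+00,
        1.01677689e-02, -5.25513099e-05]), 'tcp_pos': array([0.22866285, 0.63463867, 0.22573598]), 'eef_rot': array([  94.98450649,   89.91702411, -104.83414066]), 'contact_force': array([-0.44013693,  0.71824652,  0.07677197]), 'moment': array([-0.09139203, -0.01591555, -0.06412984]), 'gripper_width': 0.08771675471615303} 0.0188
```

View pics/top0.png

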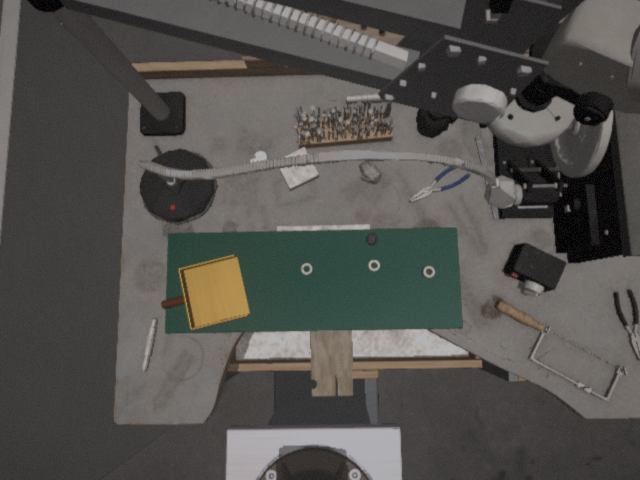

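View pics/side0.png

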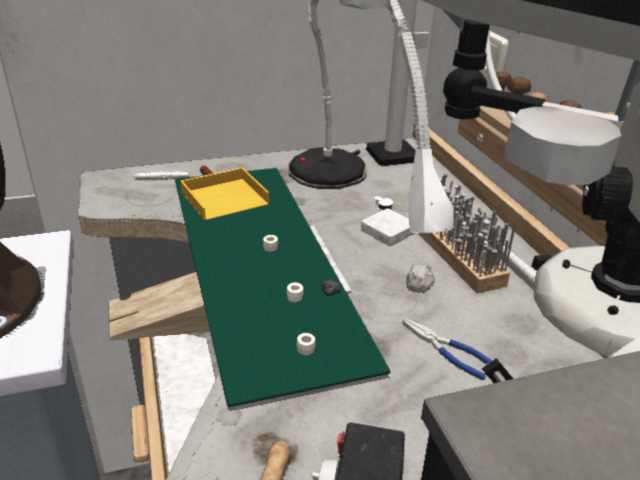

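The top view shows the rings at about (307,269), (374,266) and (429,272), the charcoal at (371,239), and the scoop on the left with its mouth facing right, slightly rotated. The side view agrees, with rings at (270,242), (295,292) and (306,344). The arm isn't visible, because it starts beyond the left partition.

```bash
cat > h.py <<'E'
import cv2,numpy as np
from plant import r
def P(n):
    p=r.camera_params(n);R=cv2.Rodrigues(p["rvec"])[0];return p["K"],R,np.array(p["tvec"]).reshape(3)
def onz(n,uv,z):
    K,R,t=P(n);c=-R.T@t;d=R.T@np.linalg.inv(K)@np.array([uv[0],uv[1],1.]);return c+d*(z-c[2])/d[2]
def tri(a,b):
    M=[(lambda q:q[0]@np.c_[q[1],q[2]])(P(n)) for n in("top","side")]
    X=cv2.triangulatePoints(M[0],M[1],np.array(a,float).reshape(2,1),np.array(b,float).reshape(2,1));return (X[:3]/X[3]).ravel()
def blobs(n,img):
    g=img.astype(int);m=((g[...,2]>150)&(g[...,0]>110)).astype(np.uint8)
    m=cv2.morphologyEx(m,cv2.MORPH_CLOSE,np.ones((9,9)))
    return [(c.round(1),s[4],s[:4]) for c,s in zip(*(lambda q:(q[3],q[2]))(cv2.connectedComponentsWithStats(m))) if 60<s[4]<900]
E
python3 - <<'E'
from h import *
np.set_printoptions(precision=4,suppress=True)
for n in("top","side"):
    im=cv2.imread(f"pics/{n}0.png")
    print(n,[-P(n)[1].T@P(n)[2]])
    for c,a,s in blobs(n,im):
        if n=="top" and 240<c[1]<300 or n=="side" and 225<c[1]<360 and 250<c[0]<330: print(c,a,s,onz(n,c,.03 if n=="top" else .021))
for nm,a,b in [("r0",(307,269),(270.5,238.5)),("r1",(374,266),(295,287)),("r2",(429,272),(306,338)),("char",(371,239),(331,284))]: print(nm,tri(a,b),onz("top",a,.03))
print("scoop outer rim z.034: top px (179,266)(238,255)(249,317)(191,329)")
for q in[(179,266),(238,255),(249,317),(191,329)]: print(onz("top",q,.034))
print("board",[onz("top",q,.012)[:2] for q in[(167,234),(458,228),(462,328),(166,332)]])
print("lamp",[onz("top",q,.37)[:2] for q in[(140,162),(180,177),(240,168),(300,158),(370,153),(460,163),(510,190)]])
print("partition z.31",[onz("top",q,.31)[:2] for q in[(15,100),(40,5)]])
im=np.hstack([cv2.resize(cv2.imread("pics/top0.png")[215:345,150:480],None,fx=2.4,fy=2.4,interpolation=2)]);cv2.imwrite("pics/c.png",im)
E
```

```text
top [array([ 0.3701, -0.0535,  0.8942])]
[373.7 264.9] 81 [369 261  11   9] [ 0.443  -0.1189  0.03  ]
[306.3 268.4] 79 [302 264  10  10] [0.439 0.006 0.03 ]
[428.7 271.3] 85 [424 267  11  10] [ 0.4291 -0.2196  0.03  ]
side [array([ 0.2704, -0.7476,  0.5173])]
[270.2 238.9] 107 [263 235  15   9] [0.4411 0.0134 0.021 ]
[294.6 287.8] 149 [287 282  16  12] [ 0.4447 -0.1134  0.021 ]
[305.6 339.1] 193 [297 333  18  14] [ 0.4308 -0.2148  0.021 ]
r0 [0.4391 0.0047 0.0273] [0.4378 0.0047 0.03  ]
r1 [ 0.4426 -0.1199  0.0274] [ 0.4409 -0.1194  0.03  ]
r2 [ 0.4289 -0.2207  0.0281] [ 0.4278 -0.2201  0.03  ]
char [ 0.4941 -0.1165  0.0198] [ 0.4914 -0.1155  0.03  ]
scoop outer rim z.034: top px (179,266)(238,255)(249,317)(191,329)
[0.4479 0.2425 0.034 ]
[0.4662 0.1326 0.034 ]
[0.3521 0.1113 0.034 ]
[0.3324 0.2172 0.034 ]
board [array([0.5121, 0.2751]), array([ 0.5115, -0.2826]), array([ 0.3246, -0.279 ]), array([0.3267, 0.271 ])]
lamp [array([0.5407, 0.1765]), array([0.5214, 0.1287]), array([0.5305, 0.0586]), array([ 0.5407, -0.0115]), array([ 0.5447, -0.0931]), array([ 0.53  , -0.1963]), array([ 0.4967, -0.2511])]
partition z.31 [array([0.6508, 0.3758]), array([0.7891, 0.3518])]
```

View pics/c.png

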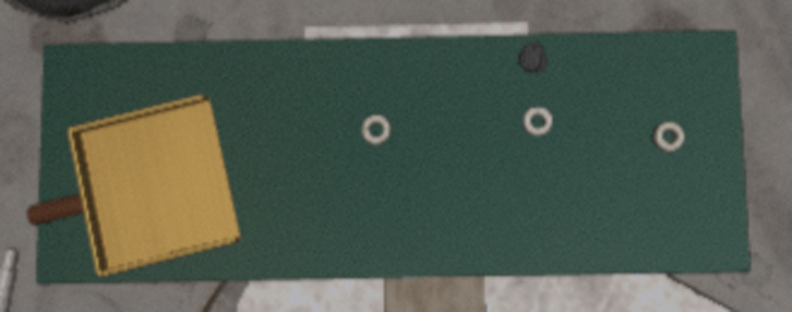

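The crop shows the scoop mouth edge facing right, with the interior turned about 10° and clear. The three rings and the charcoal are well separated. Before moving I'll check the lamp head and the tool axes.

Run:
```python
from h import *
from scipy.spatial.transform import Rotation as Ro
np.set_printoptions(precision=3,suppress=True)
s=r.get_state();print(Ro.from_euler('xyz',s["eef_rot"],degrees=True).as_matrix())
for a,b in [((505,190),(432,222)),((495,180),(432,150)),((520,195),(432,228)),((460,163),(415,60)),((480,172),(425,120)),((370,153),(385,0))]: print(a,b,tri(a,b))
K,R,t=P("side")
for p in[(.437,.005,.03),(.25,.39,.31),(.5,.39,.31),(.54,-.05,.38),(.53,-.19,.37),(.5,-.25,.3)]:
    print(p,[cv2.projectPoints(np.array([p],float),r.camera_params(n)["rvec"],r.camera_params(n)["tvec"],r.camera_params(n)["K"],None)[0].ravel() for n in("top","side")])
```

```text
[[-0.    -0.339 -0.941]
 [-0.001 -0.941  0.339]
 [-1.     0.001 -0.   ]]
(505, 190) (432, 222) [ 0.531 -0.3    0.219]
(495, 180) (432, 150) [ 0.535 -0.268  0.278]
(520, 195) (432, 228) [ 0.521 -0.319  0.225]
(460, 163) (415, 60) [ 0.539 -0.204  0.345]
(480, 172) (425, 120) [ 0.539 -0.241  0.298]
(370, 153) (385, 0) [ 0.547 -0.094  0.379]
(0.437, 0.005, 0.03) [array([306.834, 269.458]), array([268.669, 237.087])]
(0.25, 0.39, 0.31) [array([-22.584, 411.638]), array([103.545,  -8.637])]
(0.5, 0.39, 0.31) [array([ -5.044, 210.421]), array([250.957, -13.489])]
(0.54, -0.05, 0.38) [array([332.9  , 155.052]), array([361.46 ,  -7.725])]
(0.53, -0.19, 0.37) [array([454.47 , 163.139]), array([401.707,  31.595])]
(0.5, -0.25, 0.3) [array([489.291, 200.801]), array([390.856, 125.214])]
```

Request:
carry_out(moves=[[0,0,45,0,0,0,14],[0,0,90,0,0,0,14],[0,0,130,0,0,0,14],[0,0,140,0,0,0,14],[0,0,140,0,0,0,14]])

```text
time_s: 0.6
tcp_pos: [0.2289, 0.6356, 0.3686]
eef_rot: [-76.8, 89.8, 83.4]
contact_force: [0.4, 0.3, -0.8]
gripper_width: 0.0532
```

Request:
carry_out(moves=[[20,-40,0,0,0,0,14],[40,-80,0,0,0,0,14],[60,-120,0,0,0,0,14],[80,-160,0,0,0,0,14],[100,-200,0,0,0,0,14]])

```text
time_s: 1.1
tcp_pos: [0.3288, 0.4327, 0.3644]
eef_rot: [81.8, 89.8, -118.0]
contact_force: [0.7, 1.0, 0.5]
gripper_width: 0.0147
```

Request:
carry_out(moves=[[10,-45,0,0,0,0,14],[20,-90,0,0,0,0,14],[30,-135,0,0,0,0,14],[40,-180,0,0,0,0,14],[50,-225,0,0,0,0,14]])

```text
time_s: 1.6
tcp_pos: [0.3781, 0.2078, 0.3648]
eef_rot: [60.0, 89.9, -139.8]
contact_force: [0.8, -0.1, -0.5]
gripper_width: 0.0124
```

Request:
carry_out(moves=[[5,-45,0,0,0,0,14],[10,-90,0,0,0,0,14],[15,-135,0,0,0,0,14],[15,-180,0,0,0,0,14],[15,-220,0,0,0,0,14]])

```text
time_s: 2.1
tcp_pos: [0.3926, -0.012, 0.3649]
eef_rot: [31.3, 89.9, -168.5]
contact_force: [0.5, -0.4, 0.0]
gripper_width: 0.0123
```

Request:
carry_out(moves=[[0,0,-45,0,0,0,14],[0,-5,-90,0,0,0,14],[0,-10,-135,0,0,0,14],[5,-20,-180,0,0,0,14],[10,-28,-220,0,0,0,14]])

```text
time_s: 2.6
tcp_pos: [0.4017, -0.039, 0.1434]
eef_rot: [27.9, 89.9, -171.9]
contact_force: [1.2, 0.3, 0.2]
gripper_width: 0.0119
```

Request:
carry_out(moves=[[10,0,-40,0,0,-0.145,14],[20,0,-70,0,0,-0.29,14],[30,0,-75,0,0,-0.435,14],[40,0,-75,0,0,-0.58,14],[44,0,-75,0,0,-0.725,14]])

```text
time_s: 3.1
tcp_pos: [0.4467, -0.0386, 0.0695]
eef_rot: [79.4, 89.8, -162.3]
contact_force: [-0.8, 0.3, 0.5]
gripper_width: 0.0124
```

Request:
carry_out(moves=[[0,0,0,0,0,-0.145,14],[0,0,0,0,0,-0.29,14],[0,0,0,0,0,-0.317,14],[0,0,0,0,0,-0.317,14]])

```text
time_s: 3.5
tcp_pos: [0.4467, -0.0383, 0.0707]
eef_rot: [93.6, 89.9, -165.8]
contact_force: [0.2, -0.6, -0.1]
gripper_width: 0.0124
```

Run:
```python
from h import *
from scipy.spatial.transform import Rotation as Ro
s=r.get_state();print(s["tcp_pos"],Ro.from_euler('xyz',s["eef_rot"],degrees=True).as_matrix().round(3),s["contact_force"])
a=r.capture("side");cv2.imwrite("pics/s1.png",a)
```

```text
[ 0.4467419  -0.03831824  0.07069727] [[-0.002 -0.983 -0.184]
 [-0.    -0.184  0.983]
 [-1.     0.002 -0.   ]] [ 0.24101414 -0.59822569 -0.05788661]
```

View pics/s1.png

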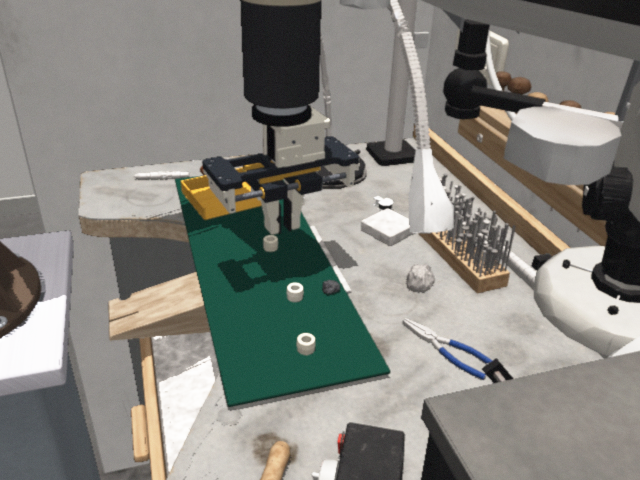

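Both fingers hang above the board beside ring 0 at about (270,242), squared to the scoop heading. Next I lower the fingers and push ring 0.

Request:
carry_out(moves=[[0,0,-25,0,0,0,14],[0,0,-45,0,0,0,14],[0,0,-54,0,0,0,14],[0,0,-54,0,0,0,14],[0,0,-54,0,0,0,14]])

```text
time_s: 4.05
tcp_pos: [0.448, -0.0379, 0.0179]
eef_rot: [161.2, 90.0, -98.2]
contact_force: [0.3, 0.2, 1.1]
gripper_width: 0.0122
```

Request:
carry_out(moves=[[-1,6,0,0,0,0,14],[-2,12,0,0,0,0,14],[-3,18,0,0,0,0,14],[-4,24,0,0,0,0,14],[-6,32,0,0,0,0,14]])

```text
time_s: 4.55
tcp_pos: [0.4418, -0.0053, 0.0178]
eef_rot: [-79.5, 90.0, 21.0]
contact_force: [-0.1, 0.1, -0.3]
gripper_width: 0.0118
```

Request:
carry_out(moves=[[-2,10,0,0,0,0,14],[-4,20,0,0,0,0,14],[-6,30,0,0,0,0,14],[-8,40,0,0,0,0,14],[-10,50,0,0,0,0,14]])

```text
time_s: 5.05
tcp_pos: [0.4316, 0.045, 0.0176]
eef_rot: [-102.1, 90.0, -1.6]
contact_force: [0.0, 0.4, -0.3]
gripper_width: 0.0125
```

Run:
```python
from h import *
s=r.get_state();print(s["tcp_pos"],s["contact_force"])
a=r.capture("side")[130:380,160:400];b=r.capture("top")[200:345,150:400]
b=cv2.resize(b,(431,250));cv2.imwrite("pics/s2.png",np.hstack([a,b]))
```

```text
[0.43162053 0.04495963 0.01756939] [ 0.0014964   0.36179453 -0.27869883]
```

View pics/s2.png

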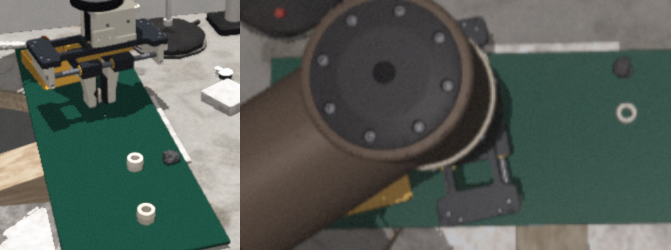

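Ring 0 is hidden behind the fingers, so it's travelling ahead of them as intended. I continue into the scoop.

Request:
carry_out(moves=[[-2,10,0,0,0,0,14],[-5,20,0,0,0,0,14],[-7,30,0,0,0,0,14],[-10,40,0,0,0,0,14],[-12,50,0,0,0,0,14]])

```text
time_s: 5.65
tcp_pos: [0.4195, 0.0949, 0.0176]
eef_rot: [93.0, 90.0, -166.5]
contact_force: [0.5, 0.2, 0.5]
gripper_width: 0.0123
```

Request:
carry_out(moves=[[-2,10,0,0,0,0,14],[-5,20,0,0,0,0,14],[-7,30,0,0,0,0,14],[-10,40,0,0,0,0,14],[-12,50,0,0,0,0,14]])

```text
time_s: 6.15
tcp_pos: [0.4075, 0.1448, 0.0176]
eef_rot: [71.5, 90.0, 172.0]
contact_force: [1.2, -1.1, -0.2]
gripper_width: 0.0121
```

Request:
carry_out(moves=[[-2,8,0,0,0,0,14],[-3,16,0,0,0,0,14],[-5,24,0,0,0,0,14],[-6,32,0,0,0,0,14],[-7,38,0,0,0,0,14]])

```text
time_s: 6.65
tcp_pos: [0.4008, 0.1827, 0.0176]
eef_rot: [-66.8, 90.0, 33.6]
contact_force: [-0.3, 0.3, 0.6]
gripper_width: 0.0124
```

Request:
carry_out(moves=[[2,-10,0,0,0,0,14],[5,-25,0,0,0,0,14],[5,-30,25,0,0,0,14],[5,-35,50,0,0,0,14],[5,-50,55,0,0,0,14]])

```text
time_s: 7.15
tcp_pos: [0.4073, 0.1327, 0.0748]
eef_rot: [-62.9, 89.8, 37.6]
contact_force: [0.2, 1.0, -0.7]
gripper_width: 0.0121
```

Request:
carry_out(moves=[[5,-45,0,0,0,0,14],[15,-90,0,0,0,0,14],[20,-135,0,0,0,0,14],[25,-180,0,0,0,0,14],[28,-225,0,0,0,0,14]])

```text
time_s: 7.65
tcp_pos: [0.4332, -0.0954, 0.0724]
eef_rot: [0.1, 90.0, 100.6]
contact_force: [2.0, 0.4, 0.7]
gripper_width: 0.0124
```

Run:
```python
from h import *
s=r.get_state();print(s["tcp_pos"],s["contact_force"])
a=r.capture("side")[130:380,160:400];b=r.capture("top");np.set_printoptions(precision=4,suppress=True)
for c,ar,st in blobs("top",b):
    if 150<c[0]<460 and 225<c[1]<335: print(c,ar,onz("top",c,.03))
b=cv2.resize(b[200:345,150:400],(431,250));cv2.imwrite("pics/s3.png",np.hstack([a,b]))
```

```text
[ 0.43322209 -0.09535403  0.07236098] [1.97000637 0.42670909 0.69186437]
[239.4 270.1] 692 [0.4383 0.1305 0.03  ]
```

View pics/s3.png

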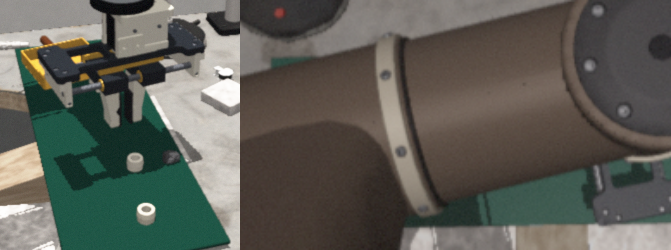

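Rings 1 and 2 haven't moved, and the path is empty, so ring 0 went in ahead. The arm hides the scoop from above. Ring 1 is next.

Request:
carry_out(moves=[[8,-40,0,0,0,0,14],[15,-68,0,0,0,0,14],[15,-68,-30,0,0,0,14],[15,-68,-50,0,0,0,14],[15,-68,-55,0,0,0,14]])

```text
time_s: 8.25
tcp_pos: [0.4464, -0.1615, 0.0153]
eef_rot: [78.2, 89.7, 178.6]
contact_force: [-0.7, -0.9, 0.1]
gripper_width: 0.012
```

Request:
carry_out(moves=[[-1,6,0,0,0,0,14],[-2,12,0,0,0,0,14],[-3,18,0,0,0,0,14],[-4,24,0,0,0,0,14],[-5,32,0,0,0,0,14]])

```text
time_s: 8.75
tcp_pos: [0.4442, -0.1282, 0.0182]
eef_rot: [-94.4, 89.9, 6.1]
contact_force: [-0.1, -0.9, 0.8]
gripper_width: 0.0125
```

Request:
carry_out(moves=[[-1,10,0,0,0,0,14],[-3,20,0,0,0,0,14],[-4,30,0,0,0,0,14],[-6,40,0,0,0,0,14],[-7,50,0,0,0,0,14]])

```text
time_s: 9.25
tcp_pos: [0.4365, -0.0781, 0.0175]
eef_rot: [90.8, 90.0, -168.7]
contact_force: [0.5, 0.0, 0.1]
gripper_width: 0.0123
```

Run:
```python
from h import *
s=r.get_state();print(s["tcp_pos"],s["contact_force"])
b=r.capture("side");cv2.imwrite("pics/s4.png",b[100:380,160:420]);np.set_printoptions(precision=4,suppress=True)
for c,ar,st in blobs("side",b):
    if 150<c[0]<400 and 160<c[1]<360: print(c,ar,onz("side",c,.021))
```

```text
[ 0.4364911  -0.07810992  0.017529  ] [0.51726767 0.02109101 0.12302683]
[311.9 174.6] 391 [0.5633 0.2044 0.021 ]
[296.5 205.1] 443 [0.5067 0.1032 0.021 ]
[305.6 340.8] 250 [ 0.4299 -0.2177  0.021 ]
```

View pics/s4.png

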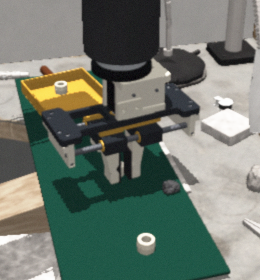

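Ring 0 lies in the scoop (crop 60,87), the charcoal is in place, and ring 1 is ahead of the fingers. I keep pushing.

Request:
carry_out(moves=[[-1,10,0,0,0,0,14],[-3,20,0,0,0,0,14],[-4,30,0,0,0,0,14],[-6,40,0,0,0,0,14],[-7,50,0,0,0,0,14]])

```text
time_s: 9.8
tcp_pos: [0.4295, -0.0281, 0.0175]
eef_rot: [86.2, 90.0, -173.3]
contact_force: [0.8, -1.3, 0.9]
gripper_width: 0.0124
```

Request:
carry_out(moves=[[-1,10,0,0,0,0,14],[-3,20,0,0,0,0,14],[-4,30,0,0,0,0,14],[-6,40,0,0,0,0,14],[-7,50,0,0,0,0,14]])

```text
time_s: 10.3
tcp_pos: [0.4226, 0.0218, 0.0176]
eef_rot: [39.6, 90.0, 140.1]
contact_force: [0.4, -0.2, 0.7]
gripper_width: 0.0122
```

Request:
carry_out(moves=[[-1,10,0,0,0,0,14],[-3,20,0,0,0,0,14],[-4,30,0,0,0,0,14],[-6,40,0,0,0,0,14],[-7,50,0,0,0,0,14]])

```text
time_s: 10.8
tcp_pos: [0.4155, 0.0718, 0.0176]
eef_rot: [95.3, 90.0, -164.2]
contact_force: [-1.0, 0.1, 0.9]
gripper_width: 0.0122
```

Request:
carry_out(moves=[[-1,9,0,0,0,0,14],[-3,18,0,0,0,0,14],[-4,27,0,0,0,0,14],[-6,36,0,0,0,0,14],[-7,45,0,0,0,0,14]])

```text
time_s: 11.3
tcp_pos: [0.4085, 0.1167, 0.0175]
eef_rot: [110.0, 90.0, -149.5]
contact_force: [0.3, 0.0, 0.5]
gripper_width: 0.0123
```

Request:
carry_out(moves=[[-1,8,0,0,0,0,14],[-3,16,0,0,0,0,14],[-4,24,0,0,0,0,14],[-6,32,0,0,0,0,14],[-7,41,0,0,0,0,14]])

```text
time_s: 11.8
tcp_pos: [0.4015, 0.1576, 0.0175]
eef_rot: [112.9, 90.0, -146.7]
contact_force: [1.1, -0.2, 0.4]
gripper_width: 0.0127
```

Request:
carry_out(moves=[[2,-10,0,0,0,0,14],[5,-25,0,0,0,0,14],[5,-30,25,0,0,0,14],[5,-35,50,0,0,0,14],[10,-60,50,0,0,0,14]])

```text
time_s: 12.3
tcp_pos: [0.4138, 0.0986, 0.0704]
eef_rot: [-67.2, 89.7, 33.4]
contact_force: [1.0, -0.0, 0.3]
gripper_width: 0.012
```

Request:
carry_out(moves=[[5,-45,0,0,0,0,14],[10,-90,0,0,0,0,14],[10,-135,0,0,0,0,14],[5,-180,0,0,0,0,14],[0,-225,0,0,0,0,14]])

```text
time_s: 12.8
tcp_pos: [0.4112, -0.13, 0.0677]
eef_rot: [-92.2, 90.0, 8.2]
contact_force: [0.6, 0.6, 0.6]
gripper_width: 0.0122
```

Request:
carry_out(moves=[[-10,-45,0,0,0,0,14],[-20,-90,0,0,0,0,14],[-30,-120,0,0,0,0,14],[-36,-130,0,0,0,0,14],[-36,-130,0,0,0,0,14]])

```text
time_s: 13.3
tcp_pos: [0.3744, -0.2591, 0.0673]
eef_rot: [60.1, 89.9, 160.4]
contact_force: [0.3, 1.5, 0.2]
gripper_width: 0.0122
```

Run:
```python
from h import *
s=r.get_state();print(s["tcp_pos"],s["contact_force"])
b=r.capture("side");cv2.imwrite("pics/s5.png",b[50:400,100:500])
```

```text
[ 0.37444542 -0.25908891  0.06726063] [0.25904546 1.51696564 0.16068576]
```

View pics/s5.png

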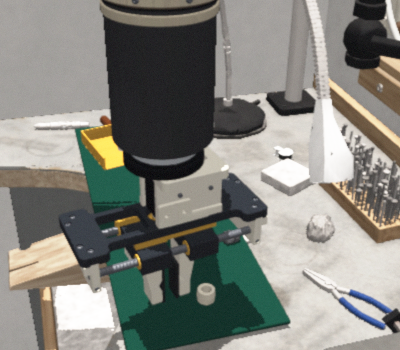

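The fingers are clear behind ring 2, which sits at about (205,293) in the crop. Before moving in I check the lamp head clearance against the saved first pictures.

Run:
```python
import cv2,numpy as np
a=cv2.resize(cv2.imread("pics/top0.png")[140:230,440:540],None,fx=4,fy=4,interpolation=2)
b=cv2.resize(cv2.imread("pics/side0.png")[60:240,380:480],(200,360),interpolation=2)
cv2.imwrite("pics/lamp.png",np.hstack([a,b]))
```

```text
(no output)
```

View pics/lamp.png

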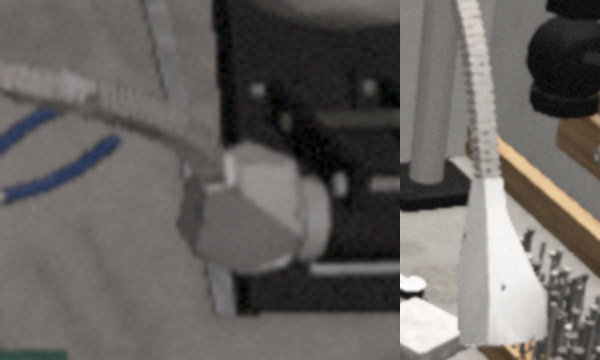

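The head's near edge is at about x 0.507, y −0.27 to −0.32, which leaves roughly 29 mm to the wrist. That's enough, so I lower and slide in.

Request:
carry_out(moves=[[0,0,-25,0,0,0,14],[0,0,-42,0,0,0,14],[0,0,-50,0,0,0,14],[0,0,-50,0,0,0,14],[0,0,-50,0,0,0,14]])

```text
time_s: 13.85
tcp_pos: [0.3764, -0.2576, 0.018]
eef_rot: [-139.6, 90.0, -39.0]
contact_force: [0.1, -0.8, 0.0]
gripper_width: 0.0122
```

Request:
carry_out(moves=[[15,2,0,0,0,0,14],[30,3,0,0,0,0,14],[45,3,0,0,0,0,14],[58,3,0,0,0,0,14],[58,3,0,0,0,0,14]])

```text
time_s: 14.35
tcp_pos: [0.4364, -0.2551, 0.0176]
eef_rot: [-121.9, 89.9, -21.4]
contact_force: [0.5, -0.4, -0.2]
gripper_width: 0.0123
```

Request:
carry_out(moves=[[0,6,0,0,0,0,14],[0,12,0,0,0,0,14],[-1,18,0,0,0,0,14],[-1,24,0,0,0,0,14],[-2,32,0,0,0,0,14]])

```text
time_s: 14.85
tcp_pos: [0.4316, -0.2224, 0.0177]
eef_rot: [-113.6, 90.0, -13.1]
contact_force: [-0.0, 0.2, -0.6]
gripper_width: 0.0123
```

Request:
carry_out(moves=[[-1,10,0,0,0,0,14],[-2,20,0,0,0,0,14],[-2,30,0,0,0,0,14],[-3,40,0,0,0,0,14],[-4,50,0,0,0,0,14]])

```text
time_s: 15.35
tcp_pos: [0.4278, -0.1721, 0.0176]
eef_rot: [-114.5, 90.0, -14.0]
contact_force: [0.5, -0.2, -0.9]
gripper_width: 0.0125
```

Run:
```python
from h import *
s=r.get_state();print(s["tcp_pos"],s["contact_force"])
b=r.capture("side");cv2.imwrite("pics/s6.png",b[100:380,140:420])
```

```text
[ 0.427754   -0.17205886  0.01758439] [ 0.51884145 -0.17927107 -0.89101699]
```

View pics/s6.png

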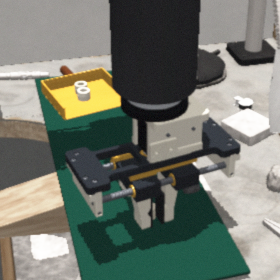

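Rings 0 and 1 sit together deep in the scoop (crop 80,90), and ring 2 is being pushed out of sight ahead of the fingers.

Request:
carry_out(moves=[[-1,10,0,0,0,0,14],[-1,20,0,0,0,0,14],[-2,30,0,0,0,0,14],[-2,40,0,0,0,0,14],[-3,50,0,0,0,0,14]])

```text
time_s: 15.9
tcp_pos: [0.4249, -0.1221, 0.0176]
eef_rot: [-103.7, 90.0, -3.2]
contact_force: [0.0, -0.1, -0.2]
gripper_width: 0.0123
```

Request:
carry_out(moves=[[-1,10,0,0,0,0,14],[-1,20,0,0,0,0,14],[-2,30,0,0,0,0,14],[-2,40,0,0,0,0,14],[-3,50,0,0,0,0,14]])

```text
time_s: 16.4
tcp_pos: [0.4219, -0.0721, 0.0176]
eef_rot: [-97.7, 90.0, 2.7]
contact_force: [0.8, -0.8, 0.4]
gripper_width: 0.0123
```

Request:
carry_out(moves=[[-1,10,0,0,0,0,14],[-1,20,0,0,0,0,14],[-2,30,0,0,0,0,14],[-2,40,0,0,0,0,14],[-3,50,0,0,0,0,14]])

```text
time_s: 16.9
tcp_pos: [0.4189, -0.0221, 0.0176]
eef_rot: [-88.8, 90.0, 11.7]
contact_force: [-0.2, 0.4, 0.1]
gripper_width: 0.0124
```

Request:
carry_out(moves=[[-1,10,0,0,0,0,14],[-1,20,0,0,0,0,14],[-2,30,0,0,0,0,14],[-2,40,0,0,0,0,14],[-3,50,0,0,0,0,14]])

```text
time_s: 17.4
tcp_pos: [0.4158, 0.0279, 0.0176]
eef_rot: [-114.3, 90.0, -13.8]
contact_force: [-0.5, 0.2, 0.2]
gripper_width: 0.0121
```

Request:
carry_out(moves=[[-1,10,0,0,0,0,14],[-1,20,0,0,0,0,14],[-2,30,0,0,0,0,14],[-3,40,0,0,0,0,14],[-4,50,0,0,0,0,14]])

```text
time_s: 17.9
tcp_pos: [0.4117, 0.0778, 0.0176]
eef_rot: [114.0, 90.0, -145.6]
contact_force: [0.1, -0.1, -0.5]
gripper_width: 0.0124
```

Request:
carry_out(moves=[[-1,10,0,0,0,0,14],[-2,20,0,0,0,0,14],[-3,30,0,0,0,0,14],[-4,40,0,0,0,0,14],[-5,52,0,0,0,0,14]])

```text
time_s: 18.4
tcp_pos: [0.4066, 0.1298, 0.0176]
eef_rot: [109.2, 90.0, -150.3]
contact_force: [0.1, 0.5, 0.2]
gripper_width: 0.0121
```

Request:
carry_out(moves=[[-1,4,0,0,0,0,14],[-1,4,0,0,0,0,14],[3,-16,0,0,0,0,14],[5,-35,0,0,0,0,14],[5,-40,30,0,0,0,14]])

```text
time_s: 18.9
tcp_pos: [0.4091, 0.0859, 0.0451]
eef_rot: [113.3, 89.5, -146.3]
contact_force: [0.0, -0.6, -1.1]
gripper_width: 0.0122
```

Request:
carry_out(moves=[[0,-30,30,0,0,0,14],[3,-75,30,0,0,0,14],[5,-120,30,0,0,0,14],[5,-165,30,0,0,0,14],[0,-210,30,0,0,0,14]])

```text
time_s: 19.4
tcp_pos: [0.4118, -0.1229, 0.0779]
eef_rot: [-96.3, 89.9, 4.2]
contact_force: [0.5, 0.4, -0.4]
gripper_width: 0.012
```

Request:
carry_out(moves=[[-10,-40,0,0,0,0,14],[-20,-80,0,0,0,0,14],[-30,-110,0,0,0,0,14],[-30,-110,0,0,0,0,14],[-30,-110,0,0,0,0,14]])

```text
time_s: 19.9
tcp_pos: [0.381, -0.2317, 0.0774]
eef_rot: [61.9, 90.0, 162.3]
contact_force: [-0.1, -0.5, 0.9]
gripper_width: 0.0121
```

Run:
```python
from h import *
s=r.get_state();print(s["tcp_pos"],s["contact_force"])
a=r.capture("side");b=r.capture("top")
cv2.imwrite("pics/s7.png",np.hstack([cv2.resize(a[140:240,160:300],None,fx=3,fy=3,interpolation=2)[:,:400],cv2.resize(b[220:340,150:260],(375,300)),]))
```

```text
[ 0.38104597 -0.23171164  0.07738648] [-0.12220039 -0.50429781  0.93683044]
```

View pics/s7.png

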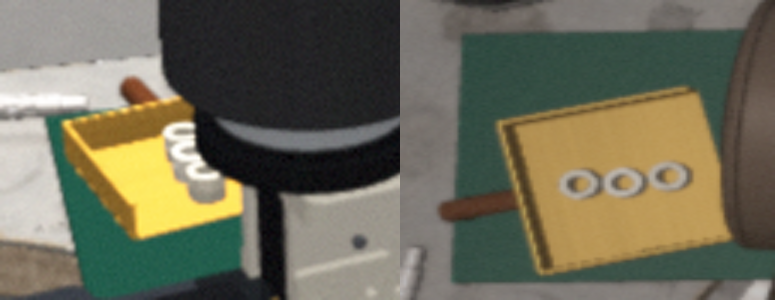

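All three rings show inside the scoop in a row, at top-view pixels of about (202,294), (215,293) and (229,291). One numeric check, then I hand in.

Run:
```python
from h import *
L,Rr=onz("top",(238,255),.034)[:2],onz("top",(249,317),.034)[:2]
m=(L+Rr)/2;ex=(L-Rr)/np.linalg.norm(L-Rr);ey=np.array([-ex[1],ex[0]])
ok=1
for q in[(202.5,293.6),(215.4,293.2),(228.9,290.6)]:
    p=onz("top",q,.03)[:2]-m; v=(p@ex,p@ey);print(np.round(v,4)); ok&=.014<v[1]<.105 and abs(v[0])<.044
print(ok); 
if ok: print(r.close_job())
```

```text
[0.0014 0.0778]
[-0.0027  0.0542]
[-0.0031  0.0288]
1
the job is handed in; nothing more can be done
None
```

I swept all three wax rings along the board into the scoop, one at a time, and handed the job in at about 20 s of the 69 s allowed. The nearly shut fingers only pushed; nothing was pinched or lifted.

- **Ring positions:** the last pictures put the rings 78, 54 and 29 mm inside the mouth and within about 3 mm of its centreline. The limits are 10 to 105 mm deep and 55 mm either side.
- **Arm:** it was raised clear of everything at hand-in. The wrist force readings stayed around 2 N or less, which is mostly sensor noise, so the exact push force on each ring wasn't measured.
- **Charcoal, pumice and steel block:** the charcoal looked unmoved in the mid-job pictures. I did not measure any of the three again at the end, but the fingers never went near the pumice or the block.

No check failed or disagreed. The two cameras differed by up to about 7 mm on ring positions at the start, which did not matter for the push.

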